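Cover the filter cup and hold the loupe in focus over it

ROBOT

A 7-joint arm with a two-finger parallel gripper is mounted at the origin on a cart in front of the work surface, level with it; the furniture and walls round the work are solid. World frame = base frame: x ahead of the robot, y to its left, z up, the work surface at z = 0. Lengths are in mm, angles in rad, forces in N, time in s.
With the tool pointing down it reaches from about 400 to 875 mm from the base axis. Payload 4.4 kg.
Tool frame: the origin (TCP) lies midway between the tips of the shut fingers; the grasp point (between the pads) lies 19 mm behind it; z points along the fingers, y is the line along which they close (so a half turn about z gives the same grasp; the last joint's range is limited). The gripper opens to 85 mm and grips with 20 to 120 N. Pads are 22 mm wide; open, the fingers measure 114 mm over their backs; the gripper's body (76 mm by 85 mm) begins 54 mm behind the grasp point. The pads swing forward as they close: fully open they stand 13 mm farther back than shut.
Start: joints at [1.244, 0.628, 0.038, 1.517, -0.027, 0.996, -0.02], TCP at [167.632, -628.026, 231.313] pointing down, gripper open.
Joint ranges: [-3.06, 3.06], [-0.37, 2.12], [-1.25, 1.32], [0.18, 2.47], [-1.1, 4.24], [0.23, 1.98], [-2.94, 2.94]. Speed limits (rad/s): [2.57, 2.57, 3.14, 3.14, 3.14, 3.14, 3.14].

INTERFACE

Orientations are given as [roll, pitch, yaw] about the fixed x, y, z axes, in that order (R = Rz(yaw) Ry(pitch) Rx(roll)).
In Python, from cell import ctrl, get_image, get_calibration gives the robot as it stands.
- The arm moves only by the shell command python3 -m creep 'ROWS'. ROWS is JSON, a list of rows, each an object of numbers: "dx", "dy", "dz": the shift along the world's x, y, z normalised to -1 to 1, where 1 is 0.4 m; "rx", "ry", "rz": the turn, a rotation vector about the world's x, y, z normalised to -1 to 1, where 1 is 2 pi rad; "grip": the closure, from -1 (fully open) to 1 (shut). A call has exactly 5 rows; each row is the pose to reach, as a shift and turn from the pose commanded when the call began, turning the shorter way round; what a row does not reach only later rows make up. A row lasts 1/8 s, in which the tool goes at most 62.5 mm and 10.7 degrees, less where a joint would pass 70% of its speed; a pose out of reach is approached as far as the arm can. A call with a number of a shift or a turn outside -1 to 1 is refused whole. A call with a gripper value outside its range is refused whole. The fingers move at their own pace and stop on an object; the grip force is fixed at half the most. Time passes only in rows, so rows that repeat a pose let the fingers close, or fill a call up. It gives the time, the measured TCP pose, the force, the opening and the grip force at its end, in the units of the state.
- ctrl.read_state(): the state, without advancing time (a new reading comes with each control period).
- get_image(name): name is "scene" or "top" or "wrist"; returns the picture (480x640x3 uint8, red, green, blue); there is no depth.
- get_calibration(name): a dict with "mtx" (3x3 intrinsics, pixels), "distortion" ([k1, k2, p1, p2, k3] as OpenCV has them; the pictures are not rectified), "world_from_camera" (4x4, takes a point from camera to world coordinates). Camera axes: x right, y down, z forward; pixel columns grow to the right and rows downward; lengths in mm; the calibration is good to about 2 mm. A picture is of the moment at which its call begins: read the wrist's pose just before it. get_calibration takes no time and is no camera call; for the wrist camera it gives the pose at the moment of the call.
- ctrl.finish_job(): hands the job in; it is judged then, once.
The state is a dict: "clock": time; "qpos": joint angles; "qd": joint speeds; "tau": joint torques, N m; "eef_pos": TCP position; "tool_rot": TCP orientation; "force": force on the tool from outside, world axes, zero at the start; "torque": the same for the moment, N m; "width": finger opening in mm; "gripper_force": force on a finger pad.
Only numpy, scipy, OpenCV 4.12 (cv2) and the standard library are available. Lean on these libraries where they do the work, as an engineer would, in place of code of your own. Each camera call takes 0.05 s, during which the arm holds its last target. There are 200 camera calls.

TASK

Set the windowed dust cover onto the steel cup of the inspection stand, skirt down, so that it sits seated and level on the rim, and let go of it. Then pick up the hand loupe by its handle and hold it level with its lens centred over the cup at the focal height, which is the height of the black collar on the gauge post; do not let the loupe touch the stand or the cover, do not shift the collar, and leave the three vials where they stand. Finish while still holding the loupe there, steady: do not put it down.

Things in the scene. Friction and masses are not known exactly. Their poses are not given: they have to be found in the camera images.
- stand: Inspection stand, fixed: aluminium plate 148 (x) x 90 x 8 mm, origin at the centre of its underside, z up. On it an open steel cup, 52 mm outside diameter, 30 mm tall, axis at x = -24 mm, with a round filter screen on its floor; and a gauge post, 10 mm diameter, axis at x = +58 mm, top 158 mm above the table.
- cup_rim (a point): Centre of the cup's mouth, at the height of the rim, 38 mm above the table. Its x axis points towards the gauge post, whose axis is 82 mm away; z up.
- mark (a point): Centre of the black collar (24 mm diameter, 8 mm thick, with a small steel pointer towards the cup) on the gauge post. Its height, 100 to 145 mm above the table, differs from run to run and is the focal height at which the lens centre is to be held. About 10 N of friction keeps it in place.
- cover: Loose round dust cover, 62 mm outside diameter, 13 mm tall, about 30 g: 3 mm thick clear window over a light grey skirt 10 mm deep, 57 mm inside (2.5 mm clearance round the cup). Lies skirt down on the table; grip across its diameter from above. Origin at the centre of its open underside, z up; seated, the window lies on the cup's rim and the origin is 10 mm below the rim.
- loupe: Loose hand loupe, about 80 g, lying flat on the table: black handle 95 mm long, 17 mm wide, 20 mm tall, from x = -65 to +30 mm; steel lens ring of 54 mm outside diameter, 12 mm tall. Origin on its underside below the place to grip (near the balance point); x points along the handle towards the lens, z up.
- lens (a point): Centre of the loupe's lens: 65 mm from the loupe's origin along its x, 6 mm above its underside.
- cleaner_vial: Bystander: largest of three white screw-capped plastic vials, 42 mm diameter, 85 mm tall, standing upright. Origin at the centre of its underside.
- stain_vial: Bystander: middle-sized white screw-capped vial, 32 mm diameter, 60 mm tall, standing upright. Origin at the centre of its underside.
- control_vial: Bystander: smallest white screw-capped vial, 27 mm diameter, 52 mm tall, standing upright. Origin at the centre of its underside.
Mind the look-alikes: they are no part of the job. Leave any purple look-alike of the cover alone.

How it is judged (in metres and radians):
On the way, in this order (a step that is already met when the one before it is completed fails the run):
1. the cover sits seated and level on the cup's rim and has been let go (horizontal distance between cover and cup_rim below 0.005 m and z of cover in the frame of cup_rim between -0.012 and -0.008 m and angle between cover's own z axis and vertical below 0.06 rad and contact force between the fingers and cover below 0.1 N), for 0.2 s.
2. the loupe has been lifted off the table in the fingers (height (world z) of loupe above 0.03 m and contact force between the fingers and loupe above 0.5 N), for 0.2 s.
At the end, for the whole second after the job is handed in: Cover let go, seated on the cup (within 5 mm of its axis, 2 mm of seated height, 0.06 rad tilt); loupe held by the fingers alone, steady, right way up and level within 0.12 rad, lens centre within 10 mm of the cup's axis and 8 mm of the collar's height, touching neither stand nor cover (all of step 1 and z of lens in the frame of mark between -0.008 and 0.008 m and horizontal distance between lens and cup_rim below 0.01 m and angle between loupe's own z axis and vertical below 0.12 rad and linear speed of loupe below 0.03 m/s and contact force between the fingers and loupe above 0.5 N and contact force between loupe and stand below 0.05 N and contact force between loupe and cover below 0.05 N); the arm keeps its last pose, push and grip.
It fails at once if the loupe knocks against the stand or the cover (contact force between loupe and stand above 1 N or contact force between loupe and cover above 1 N).
It fails at once if the collar is shifted (distance of mark from where it was at the start of the episode above 0.004 m).
It fails at once if a vial is moved or tipped (distance of any of cleaner_vial, stain_vial, control_vial from where it was at the start of the episode above 0.02 m or angle between any of cleaner_vial, stain_vial, control_vial's own z axis and vertical above 0.3 rad).
It also fails if it takes over 67 s, if anything falls off the work surface, if the arm or the gripper's body presses on something with over 40 N, if the wrist force passes 120 N, or if a joint passes its speed limit or range.

## Working session

There is one attempt and no reset: what is moved stays moved. The work goes in short steps, Python scripts to look and compute and a shell command to move; the robot and the scene stay as the last step left them, time stands still between calls to the robot, and variables do not carry over. Pictures are saved under pics/ and viewed, at most 10 in all, crops included, and the job is handed in when it is done.

```bash
ls; mkdir -p pics; python3 - <<'E'
from cell import ctrl,get_image,get_calibration
import cv2,numpy as np
print(ctrl.read_state())
for n in ("scene","top","wrist"):
    c=get_calibration(n); print(n,np.round(c["mtx"],1).tolist(),c["distortion"],np.round(c["world_from_camera"],3).tolist())
    im=get_image(n)[:,:,::-1]; cv2.imwrite(f"pics/{n}0.png",im)
E
```

```text
pics
{'clock': 0.0, 'qpos': array([ 1.24418528,  0.62935504,  0.03841597,  1.51838384, -0.02695885,
        0.99628876, -0.02000293]), 'qd': array([-8.40765723e-04, -8.39038321e-05,  3.60307681e-05,  1.07190855e-03,
       -1.32028885e-03, -1.26137092e-03,  6.68244491e-04]), 'tau': array([ 5.53073496e-04, -5.63398397e+01,  1.22599371e+00, -1.93441468e+01,
        1.09177668e-02,  1.05963915e-02,  3.13596594e-06]), 'eef_pos': array([ 167.47940228, -627.39905731,  230.37778304]), 'tool_rot': array([-3.13967555e+00,  4.53319123e-05,  2.60851210e-01]), 'force': array([-0.57981878,  0.02750043, -0.71335937]), 'torque': array([-0.01616605, -0.03139342, -0.02268494]), 'gripper_force': 0.0, 'width': 85.38075035142221}
scene [[472.1, 0.0, 309.8], [0.0, 472.1, 240.7], [0.0, 0.0, 1.0]] [-0.04799301  0.          0.          0.          0.        ] [[-0.585, -0.356, 0.728, -134.215], [-0.811, 0.245, -0.532, 571.779], [0.011, -0.902, -0.432, 510.432], [0.0, 0.0, 0.0, 1.0]]
top [[564.7, 0.0, 325.7], [0.0, 564.7, 238.5], [0.0, 0.0, 1.0]] [-0.14769876  0.          0.          0.          0.        ] [[-0.002, -0.989, 0.145, 359.982], [-1.0, -0.002, -0.025, 72.711], [0.025, -0.145, -0.989, 1396.286], [0.0, 0.0, 0.0, 1.0]]
wrist [[371.8, 0.0, 315.4], [0.0, 371.8, 240.0], [0.0, 0.0, 1.0]] [0.01886048 0.         0.         0.         0.        ] [[0.258, -0.932, -0.255, 232.441], [-0.966, -0.249, -0.067, -609.828], [-0.001, 0.263, -0.965, 373.306], [0.0, 0.0, 0.0, 1.0]]
```

View pics/top0.png

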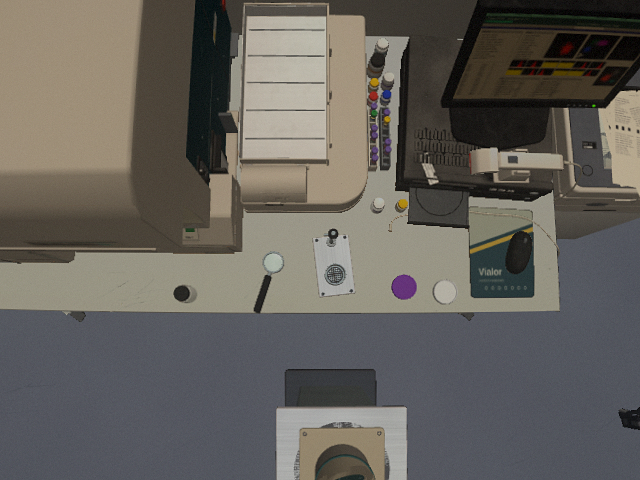

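View pics/scene0.png

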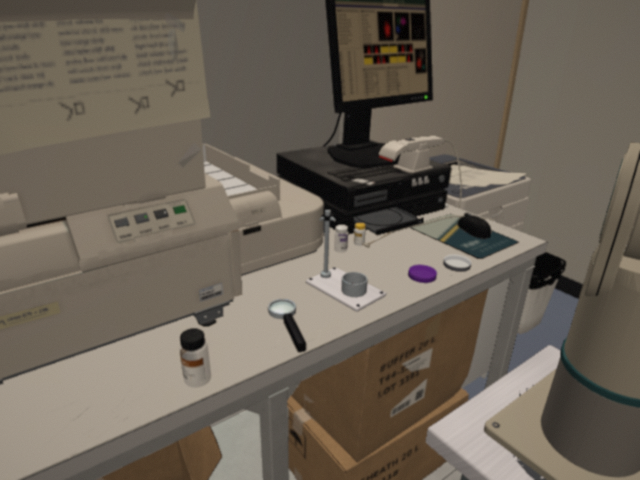

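The top view shows the white cover at (444,292) with the purple look-alike at (404,287). The stand plate is near (335,265), with its cup at (335,274) and collar/post at (332,234). The loupe ring is at (273,262) and its handle end at (260,310). The vials are at (184,293), (378,205) and (402,205). In the scene view the collar is near (327,213).

```bash
cat > h.py <<'E'
import cv2,numpy as np
from cell import ctrl,get_image,get_calibration
def ray(c,p):
    u=cv2.undistortPoints(np.array([[p]],float),c["mtx"],c["distortion"])[0,0]
    T=c["world_from_camera"]; return T[:3,3],T[:3,:3]@np.array([u[0],u[1],1])
def plane(c,p,z):
    o,d=ray(c,p); return o+d*(z-o[2])/d[2]
def project(c,P):
    T=np.linalg.inv(c["world_from_camera"])
    return cv2.projectPoints(np.array([P],float),cv2.Rodrigues(T[:3,:3])[0],T[:3,3],c["mtx"],np.array(c["distortion"]))[0][0,0]
def blobs(m,lo=20):
    n,l,s,c=cv2.connectedComponentsWithStats(m.astype(np.uint8))
    return [(np.round(c[i],1).tolist(),s[i].tolist()) for i in range(1,n) if s[i][4]>=lo]
E
python3 - <<'E'
from h import *
c=get_calibration("top"); im=cv2.imread("pics/top0.png")
for n,p,z in [("cover",(444,292),13),("purple",(404,287),13),("cup",(335,274),38),("post",(332,234),158),("ring",(273,262),12),("hend",(260,310),20),("v1",(184,293),85),("v2",(378,205),60),("v3",(402,205),52),("c1",(315,238),8),("c2",(348,233),8),("c3",(354,292),8),("c4",(322,297),8),("edge",(444,312),0)]:
    print(n,np.round(plane(c,p,z),1))
cv2.imwrite("pics/crop0.png",cv2.resize(im[190:330,165:465],None,fx=2.6,fy=2.6,interpolation=cv2.INTER_CUBIC))
s=cv2.imread("pics/scene0.png"); cv2.imwrite("pics/crop1.png",cv2.resize(s[190:370,170:490],None,fx=2.5,fy=2.5,interpolation=cv2.INTER_CUBIC))
E
```

```text
cover [ 428.9 -254.4   13. ]
purple [ 441.7 -154.5   13. ]
cup [472.   16.6  38. ]
post [551.1  27.8 158. ]
ring [503.6 168.1  12. ]
hend [385.7 197.9  20. ]
v1 [422.9 369.9  85. ]
v2 [637.5 -87.5  60. ]
v3 [ 639.5 -147.5   52. ]
c1 [564.1  64.7   8. ]
c2 [576.8 -17.5   8. ]
c3 [430.1 -31.3   8. ]
c4 [417.9  47.4   8. ]
edge [ 379.8 -256.2    0. ]
```

View pics/crop0.png

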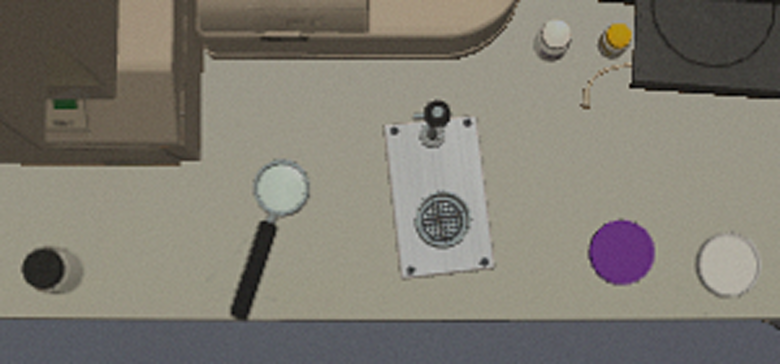

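View pics/crop1.png

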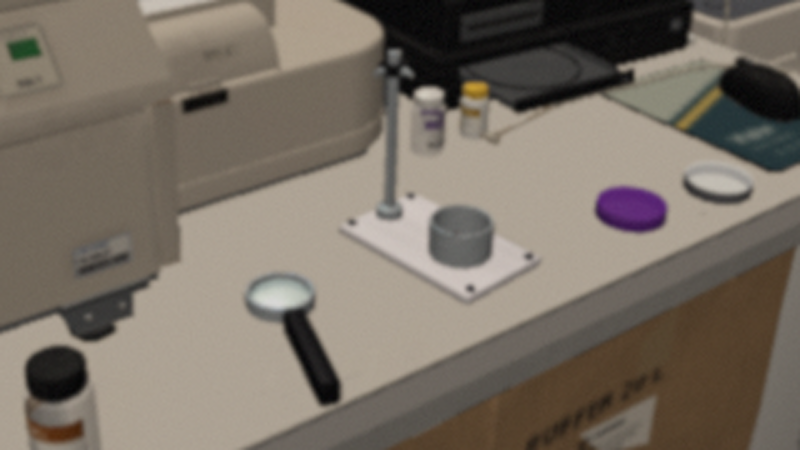

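Crops confirm the layout: the cover is open-side down with a clear window, and its centre is at crop (727,265). The loupe lens is at crop (281,188). In the scene crop the collar is near the post top at (397,73). I'll move over the cover, with the tool's camera towards +y, for a close look.

```bash
python3 -m creep '[{"dx":0.33,"dy":0.47,"dz":0,"rz":0.1,"grip":-1},{"dx":0.33,"dy":0.47,"dz":0,"rz":0.1,"grip":-1},{"dx":0.33,"dy":0.47,"dz":0,"rz":0.1,"grip":-1},{"dx":0.33,"dy":0.47,"dz":0,"rz":0.1,"grip":-1},{"dx":0.33,"dy":0.47,"dz":0,"rz":0.1,"grip":-1}]'
python3 -m creep '[{"dx":0.33,"dy":0.46,"dz":-0.2,"rz":0.108,"grip":-1},{"dx":0.33,"dy":0.46,"dz":-0.2,"rz":0.108,"grip":-1},{"dx":0.33,"dy":0.46,"dz":-0.2,"rz":0.108,"grip":-1},{"dx":0.33,"dy":0.46,"dz":-0.2,"rz":0.108,"grip":-1},{"dx":0.33,"dy":0.46,"dz":-0.2,"rz":0.108,"grip":-1}]'
python3 - <<'E'
from h import *
s=ctrl.read_state(); print(s["clock"],s["eef_pos"],s["tool_rot"],s["force"],s["qpos"])
c=get_calibration("wrist"); im=get_image("wrist")[:,:,::-1]; cv2.imwrite("pics/w1.png",im)
print(project(c,(429,-254,13)),np.round(c["world_from_camera"],3).tolist())
E
```

```text
0.15 [ 167.50123223 -627.57076806  230.60014894] [-3.14014517e+00  2.34207940e-05  2.60797701e-01] [0.05244316 0.57144793 0.17549975] [ 1.24421468  0.62914908  0.03844864  1.51810769 -0.02698059  0.99630148
 -0.01999501]
[-104.01696558 -285.52099137] [[0.258, -0.932, -0.254, 232.454], [-0.966, -0.249, -0.067, -609.882], [-0.001, 0.263, -0.965, 373.426], [0.0, 0.0, 0.0, 1.0]]$[0]: bad value
$[0]: bad value
```

View pics/w1.png

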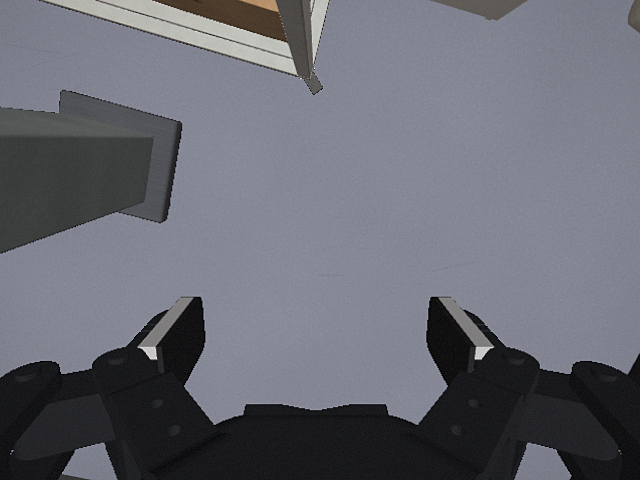

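The moves were refused, probably because keys were missing. The picture shows only the floor, with the open fingers at (175,330) and (455,330). I'll retry with all the keys.

```bash
python3 -m creep '[{"dx":0.33,"dy":0.47,"dz":0,"rx":0,"ry":0,"rz":0.1,"grip":-1},{"dx":0.33,"dy":0.47,"dz":0,"rx":0,"ry":0,"rz":0.1,"grip":-1},{"dx":0.33,"dy":0.47,"dz":0,"rx":0,"ry":0,"rz":0.1,"grip":-1},{"dx":0.33,"dy":0.47,"dz":0,"rx":0,"ry":0,"rz":0.1,"grip":-1},{"dx":0.33,"dy":0.47,"dz":0,"rx":0,"ry":0,"rz":0.1,"grip":-1}]'
```

```text
clock: 0.82
eef_pos: [302.4, -436.7, 231.5]
tool_rot: [-3.142, -0.002, 0.896]
force: [-0.8, -1.2, 0.3]
width: 85.4
gripper_force: 0.0
```

```bash

python3 -m creep '[{"dx":0.32,"dy":0.46,"dz":-0.2,"rx":0,"ry":0,"rz":0.108,"grip":-1},{"dx":0.32,"dy":0.46,"dz":-0.2,"rx":0,"ry":0,"rz":0.108,"grip":-1},{"dx":0.32,"dy":0.46,"dz":-0.2,"rx":0,"ry":0,"rz":0.108,"grip":-1},{"dx":0.32,"dy":0.46,"dz":-0.2,"rx":0,"ry":0,"rz":0.108,"grip":-1},{"dx":0.32,"dy":0.46,"dz":-0.2,"rx":0,"ry":0,"rz":0.108,"grip":-1}]'
python3 - <<'E'
from h import *
s=ctrl.read_state(); print(s["clock"],s["eef_pos"],s["tool_rot"],s["force"],s["qpos"])
c=get_calibration("wrist"); im=get_image("wrist")[:,:,::-1]; cv2.imwrite("pics/w2.png",im)
print(project(c,(429,-254,13)),np.round(c["world_from_camera"],3).tolist())
E
```

```text
clock: 1.45
eef_pos: [429.2, -253.0, 150.2]
tool_rot: [-3.141, -0.003, 1.574]
force: [0.3, -1.5, 0.5]
width: 85.6
gripper_force: 0.0
1.45 [ 429.22840959 -253.00942636  150.2106136 ] [-3.14118288e+00 -2.55017282e-03  1.57359048e+00] [ 0.31808779 -1.48836927  0.48219973] [ 0.68672262  0.5485484  -0.30273764  2.00927577  0.26608753  0.62257593
  0.21093559]
[314.28021799 230.11945425] [[1.0, 0.003, 0.001, 429.728], [0.003, -0.965, -0.261, -186.116], [-0.0, 0.261, -0.965, 293.193], [0.0, 0.0, 0.0, 1.0]]
```

View pics/w2.png

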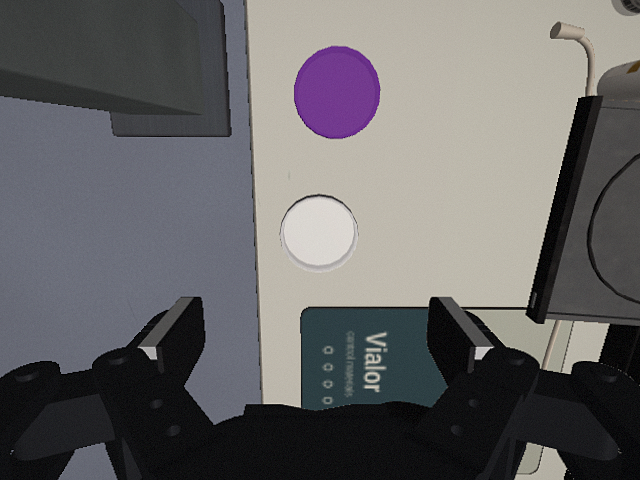

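The wrist view shows the cover at about (319,232), the purple look-alike at (337,92), and the fingers clear of both.

```bash
python3 - <<'E'
from h import *
c=get_calibration("wrist"); im=cv2.imread("pics/w2.png")
print(im[231,260:380:4].tolist()); print(im[180:290:4,319].tolist())
g=im.min(axis=2)
m=(g>220)
for b in blobs(m,300): print(b)
m2=np.zeros_like(m); m2[180:290,270:370]=m[180:290,270:370]
cs=max(cv2.findContours(m2.astype(np.uint8),0,1)[0],key=cv2.contourArea)
P=np.array([plane(c,p[0].astype(float),13)[:2] for p in cs],np.float32)
print(cv2.fitEllipse(P),cv2.minEnclosingCircle(P))
E
```

```text
[[173, 184, 188], [171, 181, 188], [170, 182, 190], [175, 187, 193], [172, 185, 189], [117, 117, 120], [213, 218, 222], [207, 214, 217], [209, 214, 219], [206, 211, 213], [211, 217, 220], [209, 214, 217], [208, 212, 216], [207, 212, 215], [207, 214, 217], [207, 214, 217], [205, 211, 213], [209, 215, 218], [207, 212, 217], [209, 214, 218], [211, 216, 220], [210, 215, 219], [210, 216, 218], [212, 215, 220], [194, 193, 198], [173, 186, 190], [174, 185, 190], [172, 182, 189], [173, 186, 191], [176, 188, 194]]
[[173, 183, 188], [176, 185, 192], [176, 186, 192], [181, 191, 197], [128, 130, 132], [210, 214, 220], [208, 213, 218], [207, 213, 218], [207, 213, 218], [207, 211, 217], [212, 216, 219], [206, 212, 217], [209, 214, 219], [207, 213, 217], [206, 212, 215], [208, 213, 216], [206, 211, 215], [206, 210, 215], [209, 214, 218], [205, 211, 215], [207, 213, 216], [202, 208, 209], [167, 170, 175], [190, 197, 201], [173, 184, 190], [177, 188, 193], [177, 188, 192], [174, 185, 191]]Traceback (most recent call last):
  File "<stdin>", line 8, in <module>
ValueError: max() iterable argument is empty
```

```bash
cat >> h.py <<'E'
def circ(c,m,z):
    cs=max(cv2.findContours(m.astype(np.uint8),0,1)[0],key=cv2.contourArea)
    P=np.array([plane(c,p[0].astype(float),z)[:2] for p in cs],np.float32)
    return cv2.fitEllipse(P)
def box(m,x0,x1,y0,y1):
    k=np.zeros_like(m); k[y0:y1,x0:x1]=m[y0:y1,x0:x1]; return k
E
python3 - <<'E'
from h import *
c=get_calibration("wrist"); im=cv2.imread("pics/w2.png")
m=box(im[:,:,0]>198,270,370,180,290)
for z in (10,13): print(circ(c,m,z))
E
```

```text
((430.8815002441406, -259.1657409667969), (52.77587890625, 53.995140075683594), 94.07217407226562)
((430.85968017578125, -258.4169616699219), (52.21746063232422, 53.42382049560547), 94.0723876953125)
```

```bash
python3 - <<'E'
from h import *
c=get_calibration("wrist"); im=cv2.imread("pics/w2.png").astype(int)
v=im[:,315:324,0].mean(axis=1); print("col",[(r,int(v[r])) for r in list(range(188,202))+list(range(262,282))])
h=im[227:236,:,0].mean(axis=0); print("row",[(r,int(h[r])) for r in list(range(274,288))+list(range(350,364))])
for r,z in [(193.5,0),(193.5,13),(197,13),(267,13),(272,13),(272,0)]: print(r,z,plane(c,(319,r),z)[1])
for x,z in [(279.5,13),(358,13)]: print(x,plane(c,(x,231),z)[0])
E
```

```text
col [(188, 173), (189, 173), (190, 173), (191, 173), (192, 178), (193, 170), (194, 102), (195, 35), (196, 95), (197, 171), (198, 196), (199, 203), (200, 210), (201, 208), (262, 208), (263, 209), (264, 202), (265, 178), (266, 166), (267, 166), (268, 171), (269, 183), (270, 186), (271, 195), (272, 187), (273, 170), (274, 172), (275, 173), (276, 173), (277, 173), (278, 173), (279, 173), (280, 174), (281, 172)]
row [(274, 173), (275, 173), (276, 173), (277, 174), (278, 173), (279, 158), (280, 138), (281, 190), (282, 190), (283, 176), (284, 204), (285, 209), (286, 208), (287, 206), (350, 208), (351, 210), (352, 210), (353, 200), (354, 160), (355, 183), (356, 192), (357, 171), (358, 157), (359, 175), (360, 174), (361, 173), (362, 173), (363, 173)]
193.5 0 -230.31784956680275
193.5 13 -228.4613805272217
197 13 -231.1189672268908
267 13 -287.2273293285314
272 13 -291.4600075542958
272 0 -296.23591653701027
279.5 400.59012573027417
358 461.56420591080285
```

Cover centre is about (431,-261): its outline comes to 61–62 mm on both axes, which fits. Descending around it.

```bash

python3 -m creep '[{"dx":0.005,"dy":-0.02,"dz":-0.1,"rx":0,"ry":0,"rz":0,"grip":-1},{"dx":0.005,"dy":-0.02,"dz":-0.23,"rx":0,"ry":0,"rz":0,"grip":-1},{"dx":0.005,"dy":-0.02,"dz":-0.33,"rx":0,"ry":0,"rz":0,"grip":-1},{"dx":0.005,"dy":-0.02,"dz":-0.37,"rx":0,"ry":0,"rz":0,"grip":-1},{"dx":0.005,"dy":-0.02,"dz":-0.38,"rx":0,"ry":0,"rz":0,"grip":-1}]'
python3 -m creep '[{"dx":0,"dy":0,"dz":0,"rx":0,"ry":0,"rz":0,"grip":-0.6},{"dx":0,"dy":0,"dz":0,"rx":0,"ry":0,"rz":0,"grip":0},{"dx":0,"dy":0,"dz":0,"rx":0,"ry":0,"rz":0,"grip":0},{"dx":0,"dy":0,"dz":0,"rx":0,"ry":0,"rz":0,"grip":0},{"dx":0,"dy":0,"dz":0,"rx":0,"ry":0,"rz":0,"grip":0}]'
```

```text
clock: 2.12
eef_pos: [429.1, -265.3, -0.9]
tool_rot: [-3.141, 0.001, 1.566]
force: [-0.4, 0.4, 0.7]
width: 85.6
gripper_force: 0.0
clock: 2.75
eef_pos: [430.4, -264.9, 1.5]
tool_rot: [3.139, 0.002, 1.567]
force: [-1.9, 0.6, 8.6]
width: 59.0
gripper_force: 62.2
```

Gripped (width 59, pad force 62). The measured pose lags the commanded one, so I'll compare command and measurement at rest. Lifting and looking next.

```bash

python3 -m creep '[{"dx":0,"dy":0,"dz":0.02,"rx":0,"ry":0,"rz":0,"grip":0},{"dx":0,"dy":0,"dz":0.1,"rx":0,"ry":0,"rz":0,"grip":0},{"dx":0,"dy":0,"dz":0.25,"rx":0,"ry":0,"rz":0,"grip":0},{"dx":0,"dy":0,"dz":0.3,"rx":0,"ry":0,"rz":0,"grip":0},{"dx":0,"dy":0,"dz":0.3,"rx":0,"ry":0,"rz":0,"grip":0}]'
python3 - <<'E'
from h import *
c=get_calibration("wrist"); im=get_image("wrist")[:,:,::-1]; cv2.imwrite("pics/w3.png",im)
s=ctrl.read_state(); print(s["eef_pos"],s["tool_rot"],s["width"])
E
```

```text
clock: 3.38
eef_pos: [430.8, -264.9, 121.8]
tool_rot: [3.137, 0.003, 1.567]
force: [-0.3, -1.0, -0.8]
width: 58.7
gripper_force: 64.5
[ 429.91343031 -264.48249846  120.37103915] [3.13965673e+00 1.30169910e-03 1.56726666e+00] 59.14351782647041
```

View pics/w3.png

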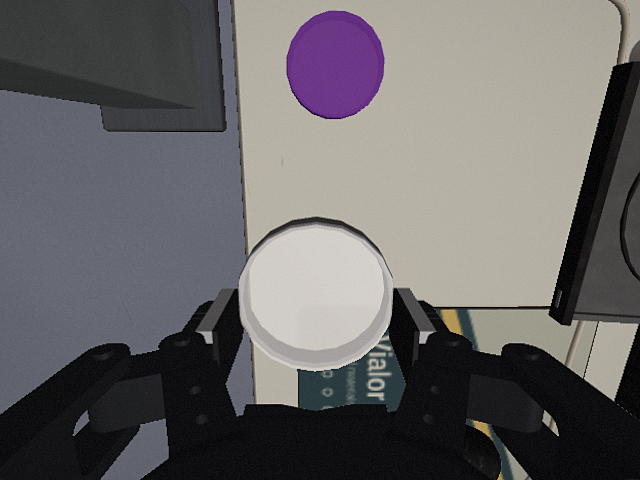

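The cover is held centred at (316,292) in the picture and looks level. Next I'll go above the stand, turned so that the camera faces away from the post, and look at the cup.

```bash
python3 - <<'E'
from h import *
s=ctrl.read_state(); print(s["eef_pos"])
c=get_calibration("wrist"); im=cv2.imread("pics/w3.png").astype(int)
v=im[:,311:321,0].mean(axis=1); print("col",[(r,int(v[r])) for r in list(range(212,232))+list(range(355,378))])
E
python3 -m creep '[{"dx":0.1,"dy":0.36,"dz":0.28,"rx":0,"ry":0,"rz":0.137,"grip":0},{"dx":0.1,"dy":0.36,"dz":0.28,"rx":0,"ry":0,"rz":0.137,"grip":0},{"dx":0.1,"dy":0.36,"dz":0.28,"rx":0,"ry":0,"rz":0.137,"grip":0},{"dx":0.1,"dy":0.36,"dz":0.28,"rx":0,"ry":0,"rz":0.137,"grip":0},{"dx":0.1,"dy":0.36,"dz":0.28,"rx":0,"ry":0,"rz":0.137,"grip":0}]'
python3 -m creep '[{"dx":0.1,"dy":0.35,"dz":0,"rx":0,"ry":0,"rz":0.136,"grip":0},{"dx":0.1,"dy":0.35,"dz":0,"rx":0,"ry":0,"rz":0.136,"grip":0},{"dx":0.1,"dy":0.35,"dz":0,"rx":0,"ry":0,"rz":0.136,"grip":0},{"dx":0.1,"dy":0.35,"dz":0,"rx":0,"ry":0,"rz":0.136,"grip":0},{"dx":0.1,"dy":0.35,"dz":0,"rx":0,"ry":0,"rz":0.136,"grip":0}]'
python3 -m creep '[{"dx":0,"dy":0,"dz":0,"rx":0,"ry":0,"rz":0,"grip":0},{"dx":0,"dy":0,"dz":0,"rx":0,"ry":0,"rz":0,"grip":0},{"dx":0,"dy":0,"dz":0,"rx":0,"ry":0,"rz":0,"grip":0},{"dx":0,"dy":0,"dz":0,"rx":0,"ry":0,"rz":0,"grip":0},{"dx":0,"dy":0,"dz":0,"rx":0,"ry":0,"rz":0,"grip":0}]'
python3 - <<'E'
from h import *
c=get_calibration("wrist"); im=get_image("wrist")[:,:,::-1]; cv2.imwrite("pics/w4.png",im)
s=ctrl.read_state(); print(s["eef_pos"],s["tool_rot"],s["qpos"])
print(project(c,(472,16.6,38)))
E
```

```text
[ 429.91343031 -264.48249846  120.37103915]
col [(212, 166), (213, 167), (214, 168), (215, 174), (216, 139), (217, 61), (218, 36), (219, 42), (220, 42), (221, 46), (222, 82), (223, 101), (224, 125), (225, 170), (226, 183), (227, 181), (228, 195), (229, 202), (230, 202), (231, 200), (355, 158), (356, 158), (357, 158), (358, 159), (359, 157), (360, 157), (361, 158), (362, 161), (363, 171), (364, 178), (365, 174), (366, 174), (367, 178), (368, 193), (369, 200), (370, 191), (371, 68), (372, 58), (373, 63), (374, 65), (375, 63), (376, 63), (377, 63)]
clock: 4.05
eef_pos: [469.2, -119.2, 230.6]
tool_rot: [-3.141, -0.001, 2.435]
force: [-1.0, -0.1, -0.4]
width: 58.9
gripper_force: 64.6
clock: 4.68
eef_pos: [508.8, 20.4, 229.8]
tool_rot: [3.141, -0.003, -2.995]
force: [-0.2, -0.7, -0.5]
width: 59.0
gripper_force: 64.6
clock: 5.3
eef_pos: [509.7, 20.0, 231.4]
tool_rot: [-3.141, 0.0, -3.0]
force: [-0.6, -0.1, -0.3]
width: 58.4
gripper_force: 64.6
[509.67292108  19.96439303 231.39093758] [-3.14147526e+00  1.66470858e-04 -3.00044382e+00] [ 0.47783124  0.54870252 -0.85644241  1.88725131  0.51021928  0.93933201
  1.09344997]
[317.07972195 171.07305232]
```

View pics/w4.png

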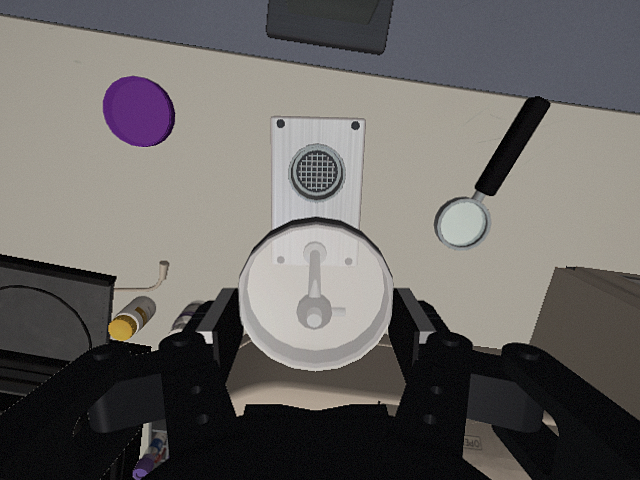

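This view shows the cup at (317,171), its plate, and the loupe with lens (462,222) and handle end (540,100). The cover is held between the fingers at (316,294), with the post visible through its window. Next I'll measure all of these.

```bash
python3 - <<'E'
from h import *
c=get_calibration("wrist"); im=cv2.imread("pics/w4.png"); I=im.astype(int)
s=ctrl.read_state(); tcp=np.array(s["eef_pos"]); print(np.round(c["world_from_camera"],3).tolist())
v=I[:,314:321,0].mean(axis=1); print("cupcol",[(r,int(v[r])) for r in list(range(136,154))+list(range(188,208))])
print("covcol",[(r,int(v[r])) for r in list(range(214,230))+list(range(362,376))])
h=I[168:175,:,0].mean(axis=0); print("cuprow",[(r,int(h[r])) for r in list(range(284,300))+list(range(336,352))])
h=I[290:297,:,0].mean(axis=0); print("covrow",[(r,int(h[r])) for r in list(range(234,250))+list(range(384,400))])
hsv=cv2.cvtColor(im,cv2.COLOR_BGR2HSV)
# loupe handle: dark
m=box(im.max(axis=2)<60,465,560,90,200); print(blobs(m,100))
cs=max(cv2.findContours(m.astype(np.uint8),0,1)[0],key=cv2.contourArea); r=cv2.minAreaRect(cs); print(r)
h2=np.float32([plane(c,p[0].astype(float),20)[:2] for p in cs]); print("handle world z20",cv2.minAreaRect(h2))
m=box((np.abs(I[:,:,0]-I[:,:,2])<8)|(I[:,:,2]<150),430,495,190,252); print("lens",circ(c,m,6),circ(c,m,12))
m=box(im[:,:,2]<165,283,352,140,205);print("cup",circ(c,m,38)); print("plate corners",[np.round(plane(c,p,8),1).tolist() for p in [(271,117),(365,118)]])
E
```

```text
[[-0.141, 0.955, 0.261, 444.368], [0.99, 0.136, 0.037, 11.344], [-0.001, 0.263, -0.965, 374.207], [0.0, 0.0, 0.0, 1.0]]
cupcol [(136, 184), (137, 184), (138, 185), (139, 184), (140, 184), (141, 185), (142, 191), (143, 146), (144, 126), (145, 144), (146, 145), (147, 149), (148, 153), (149, 155), (150, 103), (151, 55), (152, 56), (153, 70), (188, 127), (189, 64), (190, 65), (191, 60), (192, 121), (193, 154), (194, 156), (195, 111), (196, 54), (197, 55), (198, 53), (199, 65), (200, 125), (201, 149), (202, 163), (203, 182), (204, 186), (205, 186), (206, 185), (207, 185)]
covcol [(214, 186), (215, 194), (216, 150), (217, 45), (218, 26), (219, 33), (220, 29), (221, 40), (222, 72), (223, 83), (224, 111), (225, 157), (226, 170), (227, 174), (228, 190), (229, 198), (362, 148), (363, 159), (364, 167), (365, 168), (366, 165), (367, 169), (368, 182), (369, 188), (370, 180), (371, 62), (372, 60), (373, 64), (374, 64), (375, 65)]
cuprow [(284, 183), (285, 188), (286, 191), (287, 189), (288, 140), (289, 153), (290, 152), (291, 43), (292, 60), (293, 145), (294, 159), (295, 155), (296, 88), (297, 55)
[... 517 characters left out ...]
, 23), (394, 3), (395, 8), (396, 9), (397, 6), (398, 22), (399, 38)]
[([512.1, 144.6], [475, 96, 75, 100, 2492])]
((511.8879089355469, 144.43048095703125), (23.116073608398438, 114.232666015625), 31.82744789123535)
handle world z20 ((426.421630859375, 190.00186157226562), (21.910457611083984, 95.06177520751953), 72.3197250366211)
lens ((503.0207824707031, 171.05352783203125), (55.33063507080078, 65.84237670898438), 59.5650749206543) ((502.0650329589844, 168.45101928710938), (54.42900848388672, 64.76945495605469), 59.56505584716797)
cup ((473.8626708984375, 16.37529945373535), (50.878292083740234, 51.226783752441406), 118.38130187988281)
plate corners [[431.3, -32.6, 8.0], [419.8, 54.5, 8.0]]
```

```bash
python3 - <<'E'
from h import *
c=get_calibration("wrist"); t=np.array(ctrl.read_state()["eef_pos"])
for dz in (8,11.5,14):
    a=plane(c,(316,370.7),t[2]+dz); b=plane(c,(316,216.3),t[2]+dz-13)
    l=plane(c,(238.5,293),t[2]+dz-3); r=plane(c,(392.8,293),t[2]+dz-3)
    print(dz,np.linalg.norm((a-b)[:2]),np.linalg.norm((l-r)[:2]),((a+b)/2)[:2],((l+r)/2)[:2])
E
```

```text
8 62.588067306767314 61.61222071824824 [505.43513928  20.21194894] [503.3414299   19.76398039]
11.5 60.893755500077575 60.04750283504287 [503.88410499  19.98680168] [501.8437314  19.5501436]
14 59.68353278231376 58.929847204181904 [502.77622336  19.82598221] [500.77394676  19.39740304]
```

Both measurements agree: the cover's centre sits about 4.5 mm along tool x from the TCP, and the cup is at about (473.9,16.4). I'll move over it and descend to a hover.

```bash

python3 -m creep '[{"dx":-0.078,"dy":-0.009,"dz":0,"rx":0,"ry":0,"rz":0,"grip":0},{"dx":-0.078,"dy":-0.009,"dz":-0.13,"rx":0,"ry":0,"rz":0,"grip":0},{"dx":-0.078,"dy":-0.009,"dz":-0.28,"rx":0,"ry":0,"rz":0,"grip":0},{"dx":-0.078,"dy":-0.009,"dz":-0.39,"rx":0,"ry":0,"rz":0,"grip":0},{"dx":-0.078,"dy":-0.009,"dz":-0.43,"rx":0,"ry":0,"rz":0,"grip":0}]'
python3 -m creep '[{"dx":0,"dy":0,"dz":0,"rx":0,"ry":0,"rz":0,"grip":0},{"dx":0,"dy":0,"dz":0,"rx":0,"ry":0,"rz":0,"grip":0},{"dx":0,"dy":0,"dz":0,"rx":0,"ry":0,"rz":0,"grip":0},{"dx":0,"dy":0,"dz":0,"rx":0,"ry":0,"rz":0,"grip":0},{"dx":0,"dy":0,"dz":0,"rx":0,"ry":0,"rz":0,"grip":0}]'
python3 - <<'E'
from h import *
c=get_calibration("wrist"); im=get_image("wrist")[:,:,::-1]; cv2.imwrite("pics/w5.png",im); cv2.imwrite("pics/w5c.png",cv2.resize(im[180:400,200:440],None,fx=2.5,fy=2.5))
t=get_image("scene")[:,:,::-1]; cv2.imwrite("pics/s5.png",t)
s=ctrl.read_state(); print(s["eef_pos"],s["tool_rot"])
p=s["eef_pos"]
print(project(c,(473.9,16.4,38)),project(c,(473.9,16.4,p[2]+9)))
E
```

```text
clock: 5.98
eef_pos: [477.0, 16.2, 57.0]
tool_rot: [3.141, -0.004, -3.0]
force: [0.6, 0.1, -0.3]
width: 58.9
gripper_force: 64.7
clock: 6.6
eef_pos: [478.7, 16.2, 59.7]
tool_rot: [-3.141, 0.001, -3.001]
force: [-0.6, 0.3, 0.1]
width: 58.7
gripper_force: 64.7
[478.53309962  16.28851975  59.5100526 ] [-3.14151725e+00  2.99401524e-04 -3.00037666e+00]
[315.94761242 273.2333547 ] [316.01154292 300.58477666]
```

View pics/w5c.png

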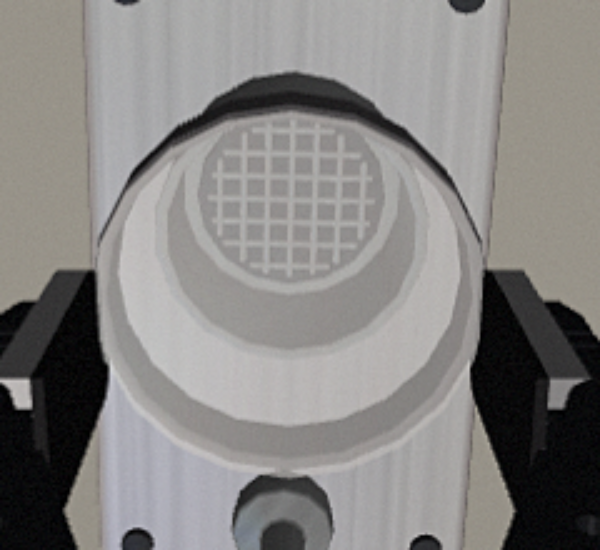

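Through the window the cup rim's outer edge runs from crop x 155 to 428, with its far edge at y≈355 (pixel row 322). It is laterally centred in the cover. Checking depth.

```bash
python3 - <<'E'
from h import *
c=get_calibration("wrist"); t=np.array(ctrl.read_state()["eef_pos"]); im=cv2.imread("pics/w5.png").astype(int)
v=im[:,313:321,0].mean(axis=1); print([(r,int(v[r])) for r in list(range(206,228))+list(range(312,328))+list(range(345,372))])
for q in (321.5,322.5): print("cup far edge",plane(c,(316.6,q),38)[:2])
l=plane(c,(200+155/2.5,274),38);r=plane(c,(200+428/2.5,274),38); print(np.linalg.norm(l-r),(l+r)/2)
a=plane(c,(316,367.5),t[2]+9); print("cover far top",a)
E
```

```text
[(206, 167), (207, 173), (208, 145), (209, 76), (210, 44), (211, 52), (212, 53), (213, 54), (214, 53), (215, 56), (216, 45), (217, 31), (218, 28), (219, 30), (220, 29), (221, 37), (222, 65), (223, 71), (224, 104), (225, 145), (226, 156), (227, 150), (312, 142), (313, 141), (314, 143), (315, 141), (316, 142), (317, 141), (318, 139), (319, 150), (320, 164), (321, 167), (322, 168), (323, 173), (324, 180), (325, 180), (326, 179), (327, 179), (345, 180), (346, 180), (347, 179), (348, 183), (349, 176), (350, 149), (351, 129), (352, 132), (353, 132), (354, 132), (355, 134), (356, 133), (357, 133), (358, 133), (359, 133), (360, 132), (361, 131), (362, 134), (363, 143), (364, 151), (365, 151), (366, 152), (367, 157), (368, 165), (369, 151), (370, 136), (371, 60)]
cup far edge [498.33295315  20.28478409]
cup far edge [498.86376458  20.36086477]
51.279211609594114 [474.00146461  16.79435923  38.        ]
cover far top [503.13403531  20.64372196  68.5100526 ]
```

Aligned within about 0.5 mm. Lowering slowly and watching the force.

```bash

python3 -m creep '[{"dx":0,"dy":0,"dz":-0.02,"rx":0,"ry":0,"rz":0,"grip":0},{"dx":0,"dy":0,"dz":-0.04,"rx":0,"ry":0,"rz":0,"grip":0},{"dx":0,"dy":0,"dz":-0.055,"rx":0,"ry":0,"rz":0,"grip":0},{"dx":0,"dy":0,"dz":-0.068,"rx":0,"ry":0,"rz":0,"grip":0},{"dx":0,"dy":0,"dz":-0.068,"rx":0,"ry":0,"rz":0,"grip":0}]'

```

```text
clock: 7.32
eef_pos: [478.1, 16.4, 31.6]
tool_rot: [3.142, -0.001, -3.0]
force: [0.2, 0.3, -0.6]
width: 58.9
gripper_force: 64.7
```

```bash

python3 -m creep '[{"dx":0,"dy":0,"dz":-0.003,"rx":0,"ry":0,"rz":0,"grip":0},{"dx":0,"dy":0,"dz":-0.006,"rx":0,"ry":0,"rz":0,"grip":0},{"dx":0,"dy":0,"dz":-0.008,"rx":0,"ry":0,"rz":0,"grip":0},{"dx":0,"dy":0,"dz":-0.008,"rx":0,"ry":0,"rz":0,"grip":0},{"dx":0,"dy":0,"dz":-0.008,"rx":0,"ry":0,"rz":0,"grip":0}]'

```

```text
clock: 7.95
eef_pos: [478.6, 16.4, 29.6]
tool_rot: [-3.141, 0.001, -3.0]
force: [-1.1, -0.4, 6.4]
width: 58.7
gripper_force: 65.5
```

Contact at TCP 29.6 is exactly the seated height (28 + 1.5). Releasing and lifting off.

```bash

python3 -m creep '[{"dx":0,"dy":0,"dz":0.004,"rx":0,"ry":0,"rz":0,"grip":0},{"dx":0,"dy":0,"dz":0.004,"rx":0,"ry":0,"rz":0,"grip":-0.6},{"dx":0,"dy":0,"dz":0.004,"rx":0,"ry":0,"rz":0,"grip":-1},{"dx":0,"dy":0,"dz":0.004,"rx":0,"ry":0,"rz":0,"grip":-1},{"dx":0,"dy":0,"dz":0.004,"rx":0,"ry":0,"rz":0,"grip":-1}]'
python3 -m creep '[{"dx":0,"dy":0,"dz":0.03,"rx":0,"ry":0,"rz":0,"grip":-1},{"dx":0,"dy":0,"dz":0.15,"rx":0,"ry":0,"rz":0,"grip":-1},{"dx":0,"dy":0,"dz":0.29,"rx":0,"ry":0,"rz":0,"grip":-1},{"dx":0,"dy":0,"dz":0.4,"rx":0,"ry":0,"rz":0,"grip":-1},{"dx":0,"dy":0,"dz":0.4,"rx":0,"ry":0,"rz":0,"grip":-1}]'
python3 - <<'E'
from h import *
c=get_calibration("wrist"); im=get_image("wrist")[:,:,::-1]; cv2.imwrite("pics/w6.png",im); 
t=get_image("scene")[:,:,::-1]; cv2.imwrite("pics/s6.png",t)
s=ctrl.read_state(); print(s["eef_pos"],s["tool_rot"])
cv2.imwrite("pics/m6.png",np.hstack([im[100:400,170:470],cv2.resize(t[200:310,290:400],(300,300),interpolation=cv2.INTER_CUBIC)]))
print(project(c,(473.9,16.6,41)),project(c,(473.9,16.6,38)))
E
```

```text
clock: 8.57
eef_pos: [478.4, 16.4, 30.5]
tool_rot: [3.142, -0.0, -3.0]
force: [-0.5, -1.0, 0.6]
width: 85.0
gripper_force: 0.0
clock: 9.2
eef_pos: [480.4, 16.9, 194.2]
tool_rot: [-3.141, 0.007, -3.001]
force: [0.3, 0.5, 0.1]
width: 85.5
gripper_force: 0.0
[478.19287654  15.90416139 191.00731819] [-3.14080225e+00  4.19731514e-04 -3.00058303e+00]
[315.65439927 213.17958792] [315.65636602 212.44314223]
```

View pics/m6.png

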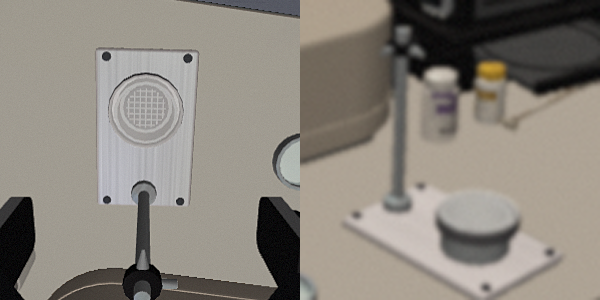

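The cover sits concentric on the cup, level in both views. The collar shows in the wrist view at about (312,380). I'll measure the collar height and move over the loupe.

```bash
python3 - <<'E'
from h import *
c=get_calibration("wrist"); np.savez("c6.npz",**{k:np.array(c[k]) for k in c})
im=cv2.imread("pics/w6.png"); g=im.max(axis=2).astype(int)
print([int(x) for x in g[340:410,300:326:3].min(axis=1)])
m=box(g<45,285,340,355,410); print(blobs(m,30))
print("base",[plane(c,(314,q),8) for q in (290,296)])
s=cv2.imread("pics/s6.png"); print(s[200:245,322:336].max(axis=2)[:, ::2].tolist())
E
python3 -m creep '[{"dx":-0.09,"dy":0.42,"dz":-0.03,"rx":0,"ry":0,"rz":-0.063,"grip":-1},{"dx":-0.09,"dy":0.42,"dz":-0.06,"rx":0,"ry":0,"rz":-0.063,"grip":-1},{"dx":-0.09,"dy":0.42,"dz":-0.1,"rx":0,"ry":0,"rz":-0.063,"grip":-1},{"dx":-0.09,"dy":0.42,"dz":-0.1,"rx":0,"ry":0,"rz":-0.063,"grip":-1},{"dx":-0.09,"dy":0.42,"dz":-0.1,"rx":0,"ry":0,"rz":-0.063,"grip":-1}]'
python3 -m creep '[{"dx":0,"dy":0,"dz":0,"rx":0,"ry":0,"rz":0,"grip":-1},{"dx":0,"dy":0,"dz":0,"rx":0,"ry":0,"rz":0,"grip":-1},{"dx":0,"dy":0,"dz":0,"rx":0,"ry":0,"rz":0,"grip":-1},{"dx":0,"dy":0,"dz":0,"rx":0,"ry":0,"rz":0,"grip":-1},{"dx":0,"dy":0,"dz":0,"rx":0,"ry":0,"rz":0,"grip":-1}]'
python3 - <<'E'
from h import *
c=get_calibration("wrist"); np.savez("c7.npz",**{k:np.array(c[k]) for k in c})
im=get_image("wrist")[:,:,::-1]; cv2.imwrite("pics/w7.png",im)
s=ctrl.read_state(); print(s["eef_pos"],s["tool_rot"])
E
```

```text
[50, 53, 50, 52, 42, 40, 44, 39, 37, 37, 41, 39, 37, 37, 43, 37, 37, 40, 44, 40, 40, 43, 34, 24, 12, 0, 2, 0, 0, 1, 0, 4, 3, 12, 15, 17, 17, 14, 17, 17, 16, 17, 17, 14, 17, 13, 15, 6, 11, 13, 12, 8, 8, 8, 14, 5, 9, 5, 7, 12, 10, 9, 70, 62, 65, 67, 68, 71, 13, 3]
[([311.8, 380.4], [292, 355, 40, 47, 865]), ([292.9, 407.8], [285, 405, 23, 5, 63]), ([333.0, 408.2], [323, 406, 17, 4, 36])]
base [array([549.66098453,  25.11416515,   8.        ]), array([555.7118536 ,  25.96883614,   8.        ])]
[[96, 24, 19, 14, 10, 11, 25], [117, 35, 20, 20, 13, 12, 35], [130, 39, 23, 20, 19, 12, 35], [134, 41, 18, 26, 22, 14, 31], [129, 41, 17, 25, 26, 23, 22], [115, 36, 11, 20, 25, 27, 23], [95, 30, 11, 10, 18, 26, 26], [86, 30, 11, 12, 13, 18, 26], [77, 28, 23, 22, 16, 11, 18], [75, 37, 59, 65, 42, 14, 13], [75, 49, 102, 108, 69, 16, 12], [74, 50, 113, 119, 73, 16, 12], [74, 48, 102, 106, 65, 18, 12], [71, 49, 96, 94, 55, 23, 15], [61, 43, 90, 89, 47, 25, 14], [47, 31, 73, 74, 39, 31, 14], [64, 34, 45, 46, 49, 61, 23], [96, 47, 20, 25, 70, 105, 48], [101, 52, 12, 21, 80, 118, 78], [86, 43, 18, 22, 7
[... 494 characters left out ...]
3, 94, 110, 169, 174, 162], [110, 116, 96, 109, 170, 172, 159], [112, 125, 95, 108, 169, 172, 158], [110, 127, 96, 108, 169, 175, 157], [106, 128, 97, 109, 168, 175, 158], [105, 129, 95, 113, 168, 174, 158], [107, 127, 98, 114, 170, 173, 157], [116, 128, 98, 116, 170, 174, 155], [133, 132, 96, 114, 169, 174, 156], [149, 133, 96, 115, 169, 173, 153]]
clock: 9.93
eef_pos: [441.4, 183.7, 149.4]
tool_rot: [-3.139, -0.002, 2.889]
force: [0.0, 0.6, -0.0]
width: 85.6
gripper_force: 0.0
clock: 10.55
eef_pos: [442.5, 184.2, 150.6]
tool_rot: [3.142, 0.0, 2.887]
force: [0.5, -0.8, 0.1]
width: 85.7
gripper_force: 0.0
[442.48993991 184.29165648 150.56986606] [3.14152564e+00 6.37597094e-05 2.88696244e+00]
```

View pics/w7.png

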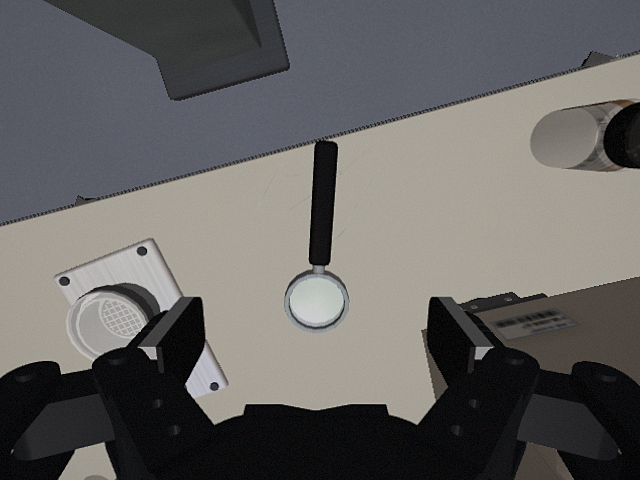

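The loupe's lens is at (317,300), and its handle runs from (326,141) to (319,265). The vial and stand are clear of the fingers' path.

```bash
python3 - <<'E'
from h import *
c6=dict(np.load("c6.npz")); c7=dict(np.load("c7.npz")); cs=get_calibration("scene"); ct=get_calibration("top")
def tri(*rs):
    A=sum(np.eye(3)-np.outer(d,d)/(d@d) for o,d in rs); b=sum((np.eye(3)-np.outer(d,d)/(d@d))@o for o,d in rs)
    return np.linalg.solve(A,b)
def closest_z(r,xy):  # height where ray passes nearest the vertical axis
    o,d=r; t=((np.array(xy)-o[:2])@d[:2])/(d[:2]@d[:2]); return o+t*d
print("tri",tri(ray(c6,(312,381)),ray(cs,(327.5,218))))
print("w6",closest_z(ray(c6,(312,381)),(555,28)), "scene",closest_z(ray(cs,(327.5,218)),(555,28)), "scene top", closest_z(ray(cs,(327.5,209)),(555,28)))
print("top",plane(ct,(332.5,234),130),plane(ct,(332.5,234),158))
im=cv2.imread("pics/w7.png");I=im.astype(int)
m=box(im.max(axis=2)<60,295,350,135,268)
q=max(cv2.findContours(m.astype(np.uint8),0,1)[0],key=cv2.contourArea)
for z in (10,20): print("handle",z,cv2.minAreaRect(np.float32([plane(c7,p[0].astype(float),z)[:2] for p in q])))
for a in ((326,141.5),(319.5,265)): print(plane(c7,a,18))
m=box((np.abs(I[:,:,0]-I[:,:,2])<9)|(I[:,:,2]<150),280,354,272,340); m=cv2.morphologyEx(m.astype(np.uint8),cv2.MORPH_OPEN,np.ones((5,5)))
print("lens",circ(c7,m,0),circ(c7,m,12))
print(im[300,275:360].max(axis=1).tolist(), im[262:345,317].max(axis=1).tolist())
E
```

```text
tri [553.10300174  25.432295   140.78836562]
w6 [555.33874678  25.30685386 136.22049948] scene [553.51713186  26.1309999  141.45994891] scene top [553.84345089  26.54050389 160.92016077]
top [555.37936843  25.69271778 130.        ] [551.05876562  26.73237513 158.        ]
handle 10 ((427.21160888671875, 194.60821533203125), (17.571006774902344, 99.05058288574219), 72.61377716064453)
handle 20 ((425.500732421875, 194.85911560058594), (16.951026916503906, 95.5556411743164), 72.61375427246094)
[382.76395599 208.42022713  18.        ]
[471.95815869 180.70278089  18.        ]
lens ((509.7420959472656, 168.3372802734375), (55.36593246459961, 57.73705291748047), 71.110595703125) ((504.38372802734375, 169.70249938964844), (53.1015625, 55.375694274902344), 71.11053466796875)
[169, 170, 170, 172, 168, 168, 170, 169, 168, 132, 143, 154, 155, 143, 90, 209, 199, 194, 196, 198, 199, 199, 195, 200, 198, 197, 201, 201, 202, 201, 202, 198, 200, 200, 200, 201, 199, 200, 200, 198, 199, 200, 202, 199, 197, 199, 200, 200, 199, 201, 200, 196, 197, 199, 194, 196, 197, 194, 193, 194, 192, 194, 194, 193, 194, 193, 196, 198, 159, 83, 158, 158, 142, 143, 138, 173, 169, 170, 167, 171, 168, 167, 171, 165, 168] [22, 18, 6, 71, 134, 148, 148, 150, 149, 151, 138, 113, 127, 147, 154, 174, 192, 196, 193, 193, 191, 192, 194, 193, 192, 195, 195, 193, 195, 195, 198, 196, 200, 198, 200, 198, 202, 202, 202, 201, 201, 205, 203, 201, 206, 205, 199, 205, 204, 201, 204, 201, 203, 204, 208, 207, 204, 205, 209, 205, 194, 173, 174, 180, 139, 50, 60, 108, 151, 158, 157, 164, 169, 170, 168, 172, 167, 168, 170, 167, 167, 165, 170]
```

```bash
python3 - <<'E'
from h import *
c6=dict(np.load("c6.npz"))
g=cv2.imread("pics/w6.png").max(axis=2).astype(int)
for r in range(352,410,3): print(r,g[r,284:350:2].tolist())
for z in (132,136,140,144):
    P=[(555.2+12*np.cos(a),27.3+12*np.sin(a),z+s) for a in np.linspace(0,6.28,40) for s in (-4,4)]
    u=np.array([project(c6,p) for p in P]); print(z,u.min(0),u.max(0))
print("post top",project(c6,(555.2,27.3,158)),"base",project(c6,(555.2,27.3,8)))
E
```

```text
352 [163, 157, 159, 160, 156, 159, 159, 158, 157, 163, 162, 37, 45, 51, 123, 126, 58, 54, 146, 161, 160, 158, 159, 160, 157, 161, 161, 160, 159, 160, 157, 160, 163]
355 [160, 162, 160, 158, 161, 161, 161, 158, 158, 159, 164, 37, 47, 98, 130, 129, 58, 57, 144, 159, 159, 158, 157, 157, 156, 162, 160, 160, 159, 160, 163, 159, 157]
358 [160, 159, 158, 156, 156, 158, 158, 157, 164, 160, 167, 44, 46, 111, 131, 124, 91, 62, 138, 158, 156, 162, 158, 163, 156, 162, 157, 157, 158, 162, 159, 156, 160]
361 [160, 156, 159, 158, 161, 162, 161, 161, 158, 162, 164, 43, 85, 117, 127, 123, 93, 54, 114, 162, 158, 161, 158, 159, 161, 163, 161, 160, 161, 157, 163, 161, 160]
364 [160, 156, 160, 158, 159, 158, 163, 161, 170, 141, 18, 12, 106, 123, 138, 124, 95, 68, 27, 106, 168, 161, 161, 161, 159, 159, 159, 159, 158, 157, 160, 157, 159]
367 [156, 153, 151, 152, 148, 167, 169, 146, 0, 6, 7, 47, 113, 126, 132, 121, 108, 89, 0, 1, 0, 159, 162, 160, 159, 160, 158, 157, 159, 158, 159, 160, 162]
370 [70, 71, 69, 71, 72, 72, 0, 5, 8, 9, 9, 4, 0, 0, 0, 24, 0, 7, 8, 11, 10, 0, 27, 169, 161, 161, 156, 158, 158, 164
[... 1438 characters left out ...]
4, 73, 72, 74, 68, 70, 73, 74, 70, 80, 148, 138, 141, 146, 148, 62, 76, 76, 73, 77, 74, 77, 75, 72, 71, 76, 70, 76, 76, 79, 76]
406 [1, 5, 14, 17, 43, 81, 80, 79, 75, 75, 74, 74, 73, 67, 79, 70, 71, 77, 77, 72, 72, 72, 81, 75, 78, 82, 86, 84, 20, 12, 9, 13, 15]
409 [11, 15, 17, 11, 16, 11, 5, 10, 3, 8, 20, 18, 49, 84, 84, 81, 79, 80, 82, 79, 19, 20, 14, 3, 8, 11, 16, 9, 10, 9, 8, 14, 14]
132 [295.69050214 356.28745834] [334.79730538 397.76959102]
136 [295.34090829 359.97047324] [335.12565316 402.19640312]
140 [294.97888281 363.78088812] [335.46568769 406.77829753]
144 [294.60374507 367.72547573] [335.81804937 411.52364668]
post top [315.18968355 405.99483005] base [315.46776331 295.68853257]
```

```bash

python3 -m creep '[{"dx":0,"dy":0.014,"dz":-0.05,"rx":0,"ry":0,"rz":-0.008,"grip":-0.4},{"dx":0,"dy":0.014,"dz":-0.18,"rx":0,"ry":0,"rz":-0.008,"grip":-0.4},{"dx":0,"dy":0.014,"dz":-0.3,"rx":0,"ry":0,"rz":-0.008,"grip":-0.4},{"dx":0,"dy":0.014,"dz":-0.35,"rx":0,"ry":0,"rz":-0.008,"grip":-0.4},{"dx":0,"dy":0.014,"dz":-0.366,"rx":0,"ry":0,"rz":-0.008,"grip":-0.4}]'
python3 -m creep '[{"dx":0,"dy":0,"dz":0,"rx":0,"ry":0,"rz":0,"grip":-0.4},{"dx":0,"dy":0,"dz":0,"rx":0,"ry":0,"rz":0,"grip":-0.4},{"dx":0,"dy":0,"dz":0,"rx":0,"ry":0,"rz":0,"grip":-0.4},{"dx":0,"dy":0,"dz":0,"rx":0,"ry":0,"rz":0,"grip":-0.4},{"dx":0,"dy":0,"dz":0,"rx":0,"ry":0,"rz":0,"grip":-0.4}]'
```

```text
clock: 11.22
eef_pos: [441.7, 190.0, 3.0]
tool_rot: [-3.14, -0.001, 2.838]
force: [-1.3, -0.6, 0.4]
width: 59.3
gripper_force: 0.0
clock: 11.85
eef_pos: [442.6, 189.9, 4.4]
tool_rot: [3.141, 0.0, 2.837]
force: [-0.4, 0.0, -0.4]
width: 59.8
gripper_force: 0.0
```

```bash
python3 - <<'E'
from h import *
c6=dict(np.load("c6.npz"))
for r in (397,399): print(plane(c6,(312,r),158))
for xy in ((551,25.5),(552,25.5),(553,26)):
  for z in (132,135,138,141):
    P=[(xy[0]+12*np.cos(a),xy[1]+12*np.sin(a),z+s) for a in np.linspace(0,6.28,60) for s in (-4,4)]
    u=np.array([project(c6,p) for p in P]); print(xy,z,u.min(0),u.max(0),"top",project(c6,(*xy,158)),"base",project(c6,(*xy,8)))
E
```

```text
[549.68909615  24.73832655 158.        ]
[550.96351606  24.91663871 158.        ]
(551, 25.5) 132 [293.66643562 349.98640001] [332.95743378 391.63586893] top [313.03557571 399.18423749] base [314.20638329 291.35973101]
(551, 25.5) 135 [293.37772965 352.66980624] [333.17960832 394.87816044] top [313.03557571 399.18423749] base [314.20638329 291.35973101]
(551, 25.5) 138 [293.0813564  355.42252319] [333.40768077 398.20524202] top [313.03557571 399.18423749] base [314.20638329 291.35973101]
(551, 25.5) 141 [292.77700397 358.24728856] [333.64189095 401.62051333] top [313.03557571 399.18423749] base [314.20638329 291.35973101]
(552, 25.5) 132 [293.45961342 351.39808561] [332.70776802 393.01513038] top [312.78406194 400.71822303] base [314.0581426  292.33339547]
(552, 25.5) 135 [293.16851431 354.09659005] [332.92647491 396.27176921] top [312.78406194 400.71822303] base [314.0581426  292.33339547]
(552, 25.5) 138 [292.86969165 356.86472799] [333.15098219 399.61349384] top [312.78406194 400.71822303] base [314.0581426  292.33339547]
(552, 25.5) 141 [292.56283154 359.70524743] [333.38152549 403.04371285] top [312.78406194 400.71822303] base [314.0581426  292.33339547]
(553, 26) 132 [294.06472556 352.90734169] [333.26646955 394.48985306] top [313.42631586 402.35800928] base [314.43393666 293.37499835]
(553, 26) 135 [293.78179981 355.62195576] [333.49218664 397.76180263] top [313.42631586 402.35800928] base [314.43393666 293.37499835]
(553, 26) 138 [293.49137507 358.406547  ] [333.72388404 401.11915288] top [313.42631586 402.35800928] base [314.43393666 293.37499835]
(553, 26) 141 [293.19314685 361.2638743 ] [333.96180446 404.56532186] top [313.42631586 402.35800928] base [314.43393666 293.37499835]
```

```bash

python3 -m creep '[{"dx":0,"dy":0,"dz":-0.003,"rx":0,"ry":0,"rz":0,"grip":0},{"dx":0,"dy":0,"dz":-0.003,"rx":0,"ry":0,"rz":0,"grip":1},{"dx":0,"dy":0,"dz":-0.003,"rx":0,"ry":0,"rz":0,"grip":1},{"dx":0,"dy":0,"dz":-0.003,"rx":0,"ry":0,"rz":0,"grip":1},{"dx":0,"dy":0,"dz":-0.003,"rx":0,"ry":0,"rz":0,"grip":1}]'
python3 -m creep '[{"dx":0,"dy":0,"dz":0,"rx":0,"ry":0,"rz":0,"grip":1},{"dx":0,"dy":0,"dz":0,"rx":0,"ry":0,"rz":0,"grip":1},{"dx":0,"dy":0,"dz":0,"rx":0,"ry":0,"rz":0,"grip":1},{"dx":0,"dy":0,"dz":0,"rx":0,"ry":0,"rz":0,"grip":1},{"dx":0,"dy":0,"dz":0,"rx":0,"ry":0,"rz":0,"grip":1}]'
```

```text
clock: 12.48
eef_pos: [442.4, 190.0, 3.0]
tool_rot: [3.142, 0.0, 2.837]
force: [-0.2, -0.9, 4.9]
width: 15.4
gripper_force: 59.1
clock: 13.1
eef_pos: [442.4, 190.0, 3.1]
tool_rot: [3.142, 0.0, 2.837]
force: [-0.6, 0.1, 5.6]
width: 15.8
gripper_force: 59.3
```

Loupe gripped (15.8 mm, 59 N). Lifting it, then choosing a pose where the wrist camera sees the collar from another side for a better height.

```bash

python3 -m creep '[{"dx":0,"dy":0,"dz":0.03,"rx":0,"ry":0,"rz":0,"grip":1},{"dx":0,"dy":0,"dz":0.13,"rx":0,"ry":0,"rz":0,"grip":1},{"dx":0,"dy":0,"dz":0.27,"rx":0,"ry":0,"rz":0,"grip":1},{"dx":0,"dy":0,"dz":0.4,"rx":0,"ry":0,"rz":0,"grip":1},{"dx":0,"dy":0,"dz":0.5,"rx":0,"ry":0,"rz":0,"grip":1}]'
python3 -m creep '[{"dx":0,"dy":0,"dz":0,"rx":0,"ry":0,"rz":0,"grip":1},{"dx":0,"dy":0,"dz":0,"rx":0,"ry":0,"rz":0,"grip":1},{"dx":0,"dy":0,"dz":0,"rx":0,"ry":0,"rz":0,"grip":1},{"dx":0,"dy":0,"dz":0,"rx":0,"ry":0,"rz":0,"grip":1},{"dx":0,"dy":0,"dz":0,"rx":0,"ry":0,"rz":0,"grip":1}]'
python3 - <<'E'
from h import *
c=dict(get_calibration("wrist")); s=ctrl.read_state(); p=np.array(s["eef_pos"]); y0=s["tool_rot"][2]
print(p,s["tool_rot"],s["width"],s["gripper_force"])
T=np.array(c["world_from_camera"])
for x in (442,480,520):
  for y in (190,120,60):
    for ps in (90,120,162):
      for z in (200,230):
        a=np.radians(ps)-y0; R=np.eye(4); R[:2,:2]=[[np.cos(a),-np.sin(a)],[np.sin(a),np.cos(a)]]
        A=np.eye(4);A[:3,3]=-p;B=np.eye(4);B[:3,3]=(x,y,z); c["world_from_camera"]=B@R@A@T
        u=project(c,(553,26,140)); b=project(c,(553,26,8))
        if 15<u[0]<625 and 15<u[1]<285 and b[1]<300 and 15<b[0]<625: print(x,y,z,ps,u,b,np.round((c["world_from_camera"][:3,3]),0))
E
```

```text
clock: 13.72
eef_pos: [442.5, 190.0, 205.5]
tool_rot: [3.14, 0.001, 2.837]
force: [0.6, 0.1, -0.4]
width: 16.0
gripper_force: 58.7
clock: 14.35
eef_pos: [442.1, 190.0, 202.3]
tool_rot: [-3.141, -0.001, 2.837]
force: [0.2, 0.2, -0.4]
width: 15.6
gripper_force: 58.6
[442.08396398 189.996444   202.34903695] [-3.14100369e+00 -1.10381494e-03  2.83729755e+00] 15.577817199624802 58.64753544330597
```

```bash
python3 - <<'E'
from h import *
c=dict(get_calibration("wrist")); s=ctrl.read_state(); p=np.array(s["eef_pos"]); y0=s["tool_rot"][2]
T=np.array(c["world_from_camera"]); out=[]
for x in range(440,640,20):
  for y in range(60,200,20):
    for ps in range(40,230,10):
      for z in (200,230,260):
        a=np.radians(ps)-y0; R=np.eye(4); R[:2,:2]=[[np.cos(a),-np.sin(a)],[np.sin(a),np.cos(a)]]
        A=np.eye(4);A[:3,3]=-p;B=np.eye(4);B[:3,3]=(x,y,z); c["world_from_camera"]=B@R@A@T
        u=project(c,(553,26,140)); k=c["world_from_camera"][:3,3]
        lens=np.array([x,y])-65*np.array([np.cos(np.radians(ps)),np.sin(np.radians(ps))])
        if 20<u[0]<620 and 15<u[1]<280: out.append((abs(ps-120)+abs(x-442)/5,x,y,z,ps,np.round(u),np.round(k),np.round(lens)))
out.sort(key=lambda o:o[0])
for o in out[:25]: print(*o[1:])
E
```

```text
540 60 260 120 [307. 279.] [508. 118. 403.] [572.   4.]
560 60 260 120 [284. 266.] [528. 118. 403.] [592.   4.]
580 60 230 120 [253. 267.] [548. 118. 373.] [612.   4.]
580 60 260 120 [260. 254.] [548. 118. 403.] [612.   4.]
580 80 260 120 [247. 276.] [548. 138. 403.] [612.  24.]
540 60 260 110 [315. 280.] [518. 122. 403.] [562.  -1.]
540 60 260 130 [299. 277.] [498. 111. 403.] [582.  10.]
440 60 260 90 [465. 277.] [441. 126. 403.] [440.  -5.]
600 60 200 120 [214. 268.] [568. 118. 343.] [632.   4.]
600 60 230 120 [226. 253.] [568. 118. 373.] [632.   4.]
600 60 260 120 [236. 241.] [568. 118. 403.] [632.   4.]
600 80 230 120 [213. 277.] [568. 138. 373.] [632.  24.]
600 80 260 120 [223. 263.] [568. 138. 403.] [632.  24.]
460 60 260 90 [438. 277.] [461. 126. 403.] [460.  -5.]
560 60 260 110 [290. 271.] [538. 122. 403.] [582.  -1.]
560 60 230 130 [273. 275.] [518. 111. 373.] [602.  10.]
560 60 260 130 [278. 261.] [518. 111. 403.] [602.  10.]
620 60 200 120 [182. 251.] [588. 118. 343.] [652.   4.]
620 60 230 120 [198. 238.] [588. 118. 373.] [652.   4.]
620 60 260 120 [211. 227.] [588. 118. 403.] [652.   4.]
620 80 200 120 [168. 280.] [588. 138. 343.] [652.  24.]
620 80 230 120 [185. 263.] [588. 138. 373.] [652.  24.]
620 80 260 120 [199. 250.] [588. 138. 403.] [652.  24.]
620 100 260 120 [188. 272.] [588. 158. 403.] [652.  44.]
480 60 260 90 [412. 277.] [481. 126. 403.] [480.  -5.]
```

Pose TCP (460,60,260) with yaw 90° puts the collar at about (440,277) in the wrist view and stays well above the post.

```bash

python3 -m creep '[{"dx":0,"dy":-0.05,"dz":0.145,"rx":0,"ry":0,"rz":-0.025,"grip":1},{"dx":0.02,"dy":-0.15,"dz":0.145,"rx":0,"ry":0,"rz":-0.05,"grip":1},{"dx":0.03,"dy":-0.2,"dz":0.145,"rx":0,"ry":0,"rz":-0.075,"grip":1},{"dx":0.04,"dy":-0.25,"dz":0.145,"rx":0,"ry":0,"rz":-0.1,"grip":1},{"dx":0.045,"dy":-0.3,"dz":0.145,"rx":0,"ry":0,"rz":-0.125,"grip":1}]'
python3 -m creep '[{"dx":0,"dy":-0.025,"dz":0,"rx":0,"ry":0,"rz":-0.025,"grip":1},{"dx":0,"dy":-0.025,"dz":0,"rx":0,"ry":0,"rz":-0.05,"grip":1},{"dx":0,"dy":-0.025,"dz":0,"rx":0,"ry":0,"rz":-0.077,"grip":1},{"dx":0,"dy":-0.025,"dz":0,"rx":0,"ry":0,"rz":-0.077,"grip":1},{"dx":0,"dy":-0.025,"dz":0,"rx":0,"ry":0,"rz":-0.077,"grip":1}]'
python3 -m creep '[{"dx":0,"dy":0,"dz":0,"rx":0,"ry":0,"rz":0,"grip":1},{"dx":0,"dy":0,"dz":0,"rx":0,"ry":0,"rz":0,"grip":1},{"dx":0,"dy":0,"dz":0,"rx":0,"ry":0,"rz":0,"grip":1},{"dx":0,"dy":0,"dz":0,"rx":0,"ry":0,"rz":0,"grip":1},{"dx":0,"dy":0,"dz":0,"rx":0,"ry":0,"rz":0,"grip":1}]'
python3 - <<'E'
from h import *
c=get_calibration("wrist"); np.savez("c8.npz",**{k:np.array(c[k]) for k in c})
im=get_image("wrist")[:,:,::-1]; cv2.imwrite("pics/w8.png",im)
s=ctrl.read_state(); print(s["eef_pos"],s["tool_rot"],s["width"])
print(project(c,(553,26,140)),project(c,(553,26,158)),project(c,(553,26,8)))
g=im.max(axis=2); print(blobs(box(g<40,380,540,220,290),40))
for r in range(235,310,3): print(r,g[r,400:490:3].tolist())
E
```

```text
clock: 14.98
eef_pos: [460.5, 69.3, 260.7]
tool_rot: [-3.141, -0.0, 2.046]
force: [0.3, 0.0, -0.3]
width: 15.5
gripper_force: 58.8
clock: 15.6
eef_pos: [460.3, 60.2, 260.8]
tool_rot: [-3.141, -0.0, 1.571]
force: [-0.4, -0.3, -0.3]
width: 15.7
gripper_force: 58.8
clock: 16.23
eef_pos: [460.5, 60.0, 260.9]
tool_rot: [3.142, -0.0, 1.568]
force: [-0.6, -0.1, -0.0]
width: 15.7
gripper_force: 58.8
[460.44159069  59.97039774 260.93543787] [ 3.14151847e+00 -3.45415120e-05  1.56771190e+00] 15.519124256724886
[437.37192592 276.93610817] [445.45702034 286.09162013] [399.21741972 233.67533788]
[([436.5, 276.0], [428, 265, 32, 25, 243])]
235 [72, 106, 104, 131, 225, 246, 232, 231, 233, 232, 232, 231, 231, 230, 232, 231, 231, 231, 230, 231, 231, 231, 230, 230, 230, 191, 105, 111, 150, 96]
238 [56, 89, 104, 104, 155, 249, 232, 231, 232, 231, 231, 229, 230, 231, 231, 231, 232, 231, 230, 230, 232, 232, 230, 229, 232, 91, 106, 104, 185, 98]
241 [198, 61, 97, 106, 106, 182, 232, 233, 230, 231, 231, 230, 231, 230, 230, 232, 231, 229, 231, 231, 230, 230, 229, 230, 232, 87, 109, 109, 205, 107]
244 [192, 2
[... 2582 characters left out ...]
, 116, 67, 188, 246, 230, 230, 230, 231, 230, 229, 231, 232, 230, 231, 229, 240]
298 [229, 230, 232, 231, 232, 231, 230, 230, 230, 231, 229, 232, 232, 231, 232, 234, 231, 230, 231, 230, 230, 230, 231, 230, 230, 230, 231, 231, 230, 229]
301 [231, 230, 231, 232, 230, 232, 230, 231, 232, 231, 230, 232, 230, 230, 230, 230, 231, 230, 230, 231, 230, 231, 230, 231, 230, 229, 230, 230, 230, 230]
304 [232, 231, 232, 232, 230, 229, 232, 231, 232, 231, 230, 230, 230, 231, 230, 230, 231, 230, 230, 231, 232, 231, 232, 230, 231, 230, 230, 230, 231, 229]
307 [231, 232, 231, 231, 231, 231, 230, 231, 230, 230, 231, 230, 231, 231, 231, 231, 231, 231, 231, 231, 231, 230, 231, 231, 231, 230, 231, 229, 228, 228]
```

The collar silhouette is clean here: columns 428–460, rows 264–295, with the post top at about (450.5,286.5). Next I'll match its centre against the known post geometry.

```bash
python3 - <<'E'
from h import *
c=dict(np.load("c8.npz")); c6=dict(np.load("c6.npz"))
t=plane(c,(450.5,286.5),158); print("post top",t)
im=cv2.imread("pics/w8.png"); m=box(im.max(axis=2)<75,424,466,262,298)
print("bbox",blobs(m,100))
for xy in (t[:2],(555.2,27.3)):
  for z in (132,135,138,141,144):
    P=[(xy[0]+12*np.cos(a),xy[1]+12*np.sin(a),z+s) for a in np.linspace(0,6.28,60) for s in (-4,4)]
    u=np.array([project(c,p) for p in P]); print(z,u.min(0),u.max(0),(u.min(0)+u.max(0))/2)
def tri(*rs):
    A=sum(np.eye(3)-np.outer(d,d)/(d@d) for o,d in rs); b=sum((np.eye(3)-np.outer(d,d)/(d@d))@o for o,d in rs)
    return np.linalg.solve(A,b)
print("tri collar",tri(ray(c,(444,279.5)),ray(c6,(312.5,382))),"tri top",tri(ray(c,(450.5,286.5)),ray(c6,(312,398))))
# cover and lens in this view
s=ctrl.read_state()["eef_pos"]; print("lens pred px",project(c,(s[0],s[1]-65,s[2]+2.9)),"cover px",project(c,(473.9,16.6,41)))
E
```

```text
post top [556.57785615  25.68651317 158.        ]
bbox [([441.8, 277.6], [427, 264, 34, 32, 574])]
132 [421.69629034 257.26461792] [456.22059787 290.01489717] [438.95844411 273.63975755]
135 [422.76233535 258.46775925] [457.67740027 291.55889506] [440.21986781 275.01332716]
138 [423.85005568 259.69557548] [459.16480671 293.13480196] [441.50743119 276.41518872]
141 [424.9601219  260.94883671] [460.68379686 294.74362269] [442.82195938 277.8462297 ]
144 [426.09323264 262.22834558] [462.23539289 296.38640497] [444.16431277 279.30737527]
132 [420.08369986 255.28803988] [454.60658787 288.07355052] [437.34514387 271.6807952 ]
135 [421.13493081 256.47279281] [456.04856589 289.59981132] [438.59174835 273.03630207]
138 [422.20756115 257.68187368] [457.52087221 291.15765245] [439.86421668 274.41976306]
141 [423.30225362 258.91604263] [459.02447874 292.74806946] [441.16336618 275.83205604]
144 [424.41969876 260.17609195] [460.56039953 294.37210042] [442.49004914 277.27409618]
tri collar [557.11215548  24.54649391 137.74804898] tri top [557.3068565   24.51440476 151.72803718]
lens pred px [314.38777007 439.61590586] cover px [328.05787673 250.82740037]
```

```bash
python3 - <<'E'
from h import *
c=dict(np.load("c8.npz")); I=cv2.imread("pics/w8.png").max(axis=2).astype(int)
h=I[247:256].mean(axis=0); v=I[:,324:333].mean(axis=1)
print([int(x) for x in h[275:385]]); print([int(x) for x in v[200:310]])
P=[(473.9+31*np.cos(a),16.6+31*np.sin(a),z) for a in np.linspace(0,6.28,60) for z in (28,41)]
u=np.array([project(c,p) for p in P]); print(u.min(0),u.max(0))
E
```

```text
[231, 231, 230, 231, 231, 231, 232, 233, 213, 180, 222, 244, 243, 242, 242, 244, 254, 214, 0, 10, 17, 20, 20, 21, 24, 24, 26, 27, 27, 26, 26, 27, 26, 29, 29, 29, 27, 30, 28, 29, 30, 29, 30, 29, 31, 30, 31, 30, 32, 32, 32, 33, 34, 33, 32, 31, 29, 29, 26, 27, 25, 24, 15, 25, 159, 247, 232, 236, 234, 234, 238, 239, 235, 230, 226, 225, 233, 246, 242, 225, 226, 236, 228, 245, 244, 244, 243, 244, 244, 244, 244, 244, 244, 244, 244, 244, 244, 244, 244, 245, 245, 245, 245, 245, 245, 245, 245, 245, 245, 245]
[34, 33, 33, 33, 32, 32, 32, 33, 34, 32, 33, 33, 33, 31, 33, 33, 32, 32, 32, 33, 32, 33, 33, 32, 32, 33, 33, 32, 32, 32, 32, 32, 32, 33, 32, 32, 31, 31, 32, 31, 32, 33, 31, 31, 32, 31, 31, 31, 32, 33, 30, 32, 31, 32, 31, 31, 31, 31, 30, 31, 31, 30, 32, 31, 32, 31, 30, 31, 31, 30, 30, 32, 30, 31, 30, 30, 29, 30, 30, 31, 31, 29, 30, 31, 30, 30, 29, 28, 30, 29, 30, 30, 29, 28, 29, 30, 30, 31, 31, 31, 30, 30, 29, 30, 29, 30, 30, 29, 31, 28]
[297.67136651 218.39443047] [358.4770741 279.3097951]
```

```bash
python3 - <<'E'
from h import *
c=dict(np.load("c8.npz")); I=cv2.imread("pics/w8.png")[:,:,0].astype(int)
for r in range(206,300,4): print(r,"L",I[r,272:294].tolist(),"R",I[r,338:384:1].tolist())
E
```

```text
206 L [218, 218, 216, 217, 217, 218, 223, 219, 188, 198, 197, 188, 182, 189, 193, 172, 163, 175, 185, 195, 12, 3] R [8, 44, 232, 252, 244, 243, 243, 245, 242, 242, 244, 242, 243, 242, 242, 242, 243, 243, 243, 242, 241, 241, 240, 242, 240, 239, 240, 239, 240, 240, 240, 239, 240, 242, 240, 241, 242, 241, 241, 241, 242, 242, 242, 242, 242, 242]
210 L [217, 218, 215, 218, 221, 219, 150, 223, 247, 241, 240, 242, 242, 244, 242, 243, 242, 242, 250, 255, 45, 0] R [3, 44, 234, 254, 245, 244, 243, 244, 243, 244, 244, 244, 242, 243, 242, 242, 243, 243, 242, 242, 242, 243, 243, 242, 242, 243, 242, 244, 243, 243, 243, 243, 242, 243, 243, 243, 242, 243, 241, 241, 241, 241, 240, 239, 240, 240]
214 L [217, 217, 216, 217, 221, 218, 159, 193, 242, 243, 98, 53, 71, 75, 80, 169, 255, 243, 247, 255, 40, 3] R [7, 41, 225, 252, 243, 240, 240, 241, 241, 240, 241, 242, 241, 240, 242, 241, 243, 243, 242, 242, 243, 243, 244, 244, 243, 243, 243, 243, 242, 243, 243, 242, 241, 241, 241, 240, 239, 240, 238, 240, 239, 239, 238, 237, 238, 238]
218 L [220, 217, 218, 219, 219, 220, 218, 156, 226, 243, 94, 76, 83, 85, 
[... 6457 characters left out ...]
17, 220, 217, 216, 218, 215, 220, 217]
294 L [191, 189, 194, 191, 190, 109, 99, 105, 105, 108, 109, 107, 102, 111, 104, 107, 109, 114, 82, 3, 14, 17] R [12, 20, 19, 78, 112, 103, 106, 105, 107, 108, 106, 103, 105, 106, 107, 102, 144, 194, 194, 191, 190, 191, 194, 191, 191, 192, 191, 211, 230, 223, 217, 219, 218, 218, 219, 217, 218, 219, 220, 218, 217, 219, 217, 216, 217, 218]
298 L [24, 19, 19, 31, 107, 111, 106, 103, 107, 108, 102, 105, 104, 104, 105, 106, 110, 116, 6, 14, 20, 23] R [17, 20, 10, 21, 125, 107, 107, 106, 104, 103, 108, 106, 107, 109, 112, 106, 112, 86, 12, 19, 24, 18, 24, 27, 24, 26, 27, 26, 16, 4, 43, 133, 216, 229, 221, 218, 216, 220, 217, 218, 216, 218, 217, 220, 217, 217]
```

The cover's edges in this view are within 1 px of the prediction, so the cup is at about (473.8,16.7). Every view puts the collar 14 mm below the 158 mm post top, i.e. at about 144 mm. Moving the lens there means TCP (474,82,141).

```bash

python3 -m creep '[{"dx":0.033,"dy":0.054,"dz":0,"rx":0,"ry":0,"rz":0,"grip":1},{"dx":0.033,"dy":0.054,"dz":-0.08,"rx":0,"ry":0,"rz":0,"grip":1},{"dx":0.033,"dy":0.054,"dz":-0.18,"rx":0,"ry":0,"rz":0,"grip":1},{"dx":0.033,"dy":0.054,"dz":-0.26,"rx":0,"ry":0,"rz":0,"grip":1},{"dx":0.033,"dy":0.054,"dz":-0.3,"rx":0,"ry":0,"rz":0,"grip":1}]'
python3 -m creep '[{"dx":0,"dy":0,"dz":0,"rx":0,"ry":0,"rz":0,"grip":1},{"dx":0,"dy":0,"dz":0,"rx":0,"ry":0,"rz":0,"grip":1},{"dx":0,"dy":0,"dz":0,"rx":0,"ry":0,"rz":0,"grip":1},{"dx":0,"dy":0,"dz":0,"rx":0,"ry":0,"rz":0,"grip":1},{"dx":0,"dy":0,"dz":0,"rx":0,"ry":0,"rz":0,"grip":1}]'
python3 - <<'E'
from h import *
for n in ("scene","top"): cv2.imwrite(f"pics/{n}9.png",get_image(n)[:,:,::-1])
s=ctrl.read_state(); print(s["eef_pos"],s["tool_rot"],s["qd"].round(3))
cs,ct=get_calibration("scene"),get_calibration("top"); p=np.array(s["eef_pos"]); L=p+[0,-65,2.9]
print("lens pred scene",project(cs,L),"top",project(ct,L))
for n in ("scene","top"):
    d=np.abs(cv2.imread(f"pics/{n}9.png").astype(int)-cv2.imread("pics/scene6.png" if 0 else ("pics/s6.png" if n=="scene" else "pics/top0.png")).astype(int)).max(axis=2)>35
    u=project(cs if n=="scene" else ct,L).astype(int); print(n,d[u[1]-30:u[1]+31:3,u[0]-30:u[0]+31:2].astype(int).tolist() if 0 else blobs(box(d,u[0]-28,u[0]+28,u[1]-28,u[1]+28),15))
g=cv2.imread("pics/scene9.png").max(axis=2); u=project(cs,L).astype(int)
for r in range(u[1]-20,u[1]+22,2): print(r,g[r,u[0]-32:u[0]+34:3].tolist())
E
```

```text
clock: 16.9
eef_pos: [472.8, 81.4, 139.2]
tool_rot: [-3.139, 0.0, 1.568]
force: [-0.6, 0.3, -0.6]
width: 15.9
gripper_force: 58.8
clock: 17.52
eef_pos: [473.8, 81.5, 141.3]
tool_rot: [3.141, -0.0, 1.568]
force: [-0.0, 0.0, -1.6]
width: 15.6
gripper_force: 58.8
[473.69948013  81.55295448 141.06934419] [ 3.14128767e+00 -5.21958858e-05  1.56763879e+00] [-0.     0.004  0.001  0.001  0.001  0.001 -0.   ]
lens pred scene [357.26532799 229.16772836] top [336.95198394 269.31344795]
scene [([340.4, 203.1], [335, 201, 11, 6, 39]), ([332.2, 218.4], [330, 216, 6, 5, 22]), ([358.5, 227.2], [345, 220, 27, 17, 298]), ([336.8, 233.2], [329, 224, 18, 19, 248])]
top [([332.1, 271.7], [308, 241, 56, 56, 2439])]
209 [25, 19, 19, 17, 21, 15, 17, 18, 17, 24, 18, 21, 23, 21, 18, 17, 15, 13, 15, 27, 37, 40]
211 [25, 20, 16, 18, 14, 19, 20, 18, 17, 17, 21, 19, 17, 13, 10, 14, 21, 36, 51, 61, 64, 65]
213 [20, 20, 18, 19, 17, 19, 19, 15, 13, 17, 19, 11, 11, 20, 33, 48, 58, 63, 66, 66, 65, 67]
215 [18, 17, 17, 19, 26, 17, 20, 17, 15, 27, 16, 29, 42, 56, 68, 66, 67, 64, 65, 63, 65, 65]
217 [16, 17, 15, 22, 22, 2
[... 1044 characters left out ...]
173, 172, 164, 147, 164, 172]
239 [10, 46, 81, 31, 51, 61, 70, 73, 168, 168, 121, 141, 139, 129, 172, 174, 169, 161, 155, 168, 173, 171]
241 [9, 42, 97, 90, 116, 109, 96, 88, 169, 169, 127, 146, 137, 130, 172, 162, 146, 158, 170, 171, 173, 173]
243 [49, 93, 155, 143, 140, 140, 126, 106, 170, 171, 133, 141, 133, 137, 150, 139, 164, 173, 172, 171, 172, 173]
245 [95, 113, 174, 151, 145, 144, 126, 101, 169, 173, 162, 153, 149, 137, 126, 153, 172, 172, 174, 173, 172, 174]
247 [101, 112, 173, 151, 144, 136, 103, 98, 171, 172, 171, 171, 171, 167, 139, 164, 172, 174, 172, 171, 174, 173]
249 [102, 117, 172, 154, 145, 140, 122, 132, 172, 172, 172, 174, 172, 173, 169, 173, 172, 172, 173, 173, 173, 173]
```

The scene view puts the lens within about 1.5 px of its predicted place. The arm is steady and the grip is holding. Handing in.

```bash
python3 -c "
from cell import ctrl
print(ctrl.finish_job())"
```

```text
the job is handed in; nothing more can be done
None
```

I handed the job in with the cover seated on the cup and released, and the loupe held steady over the cup with its lens at about 144 mm, my estimate of the collar height; no verdict came back. I viewed 11 pictures, one over the limit of 10.

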